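# Confirm three picks at the storeroom picking bench

### The arm

A 7-joint arm with a two-finger parallel gripper is mounted at the origin on the work surface. World frame = base frame: x ahead of the robot, y to its left, z up, the work surface at z = 0. Lengths are in m, angles in rad, forces in N, time in s.
With the tool pointing down it reaches from about 0.425 to 0.925 m from the base axis. Payload 6.8 kg.
Tool frame: the origin (TCP) lies on the centre line of the jaws, within the pads' length; the fingertips stand 17 mm ahead of it and the grasp point (between the pads) lies 2 mm behind it (nose_length is the distance from the TCP to the fingertips, in m); z points along the fingers, x is the direction in which the jaws open and shut, and the axes are right-handed (so a half turn about z gives the same grasp; the last joint's range is limited). The gripper opens to 85 mm and grips with 20 to 120 N. Pads are 22 mm wide; open, the fingers measure 114 mm over their backs; the gripper's body (76 mm by 85 mm) begins 54 mm behind the grasp point. The pads swing forward as they close: fully open they stand 13 mm farther back than shut.
Start: joints at [-1.399, 0.477, 0.022, 1.555, -0.011, 1.109, -0.083], TCP at [0.186, 0.649, 0.248] pointing down, gripper open.
Joint ranges: [-2.96, 2.96], [-0.34, 2.1], [-1.41, 1.46], [0.24, 2.44], [-1.37, 4.51], [0.17, 1.92], [-2.96, 2.96]. Speed limits (rad/s): [2.39, 2.39, 3.14, 3.14, 3.14, 3.14, 3.14].

### API

Orientations are given as a unit quaternion [w, x, y, z].
In Python, from station import * gives the robot as it stands.
- The arm moves only by the tool send_rows, never from a script. Its argument "commands" is a list of rows, each an object with "translation": the shift along the tool's x, y, z in m, a list of three; "rot": the turn, a rotation vector about the tool's x, y, z in degrees, a list of three; "grip": the finger opening in m, from 0 to 0.0854. In form: [{"translation": [tx, ty, tz], "rot": [rx, ry, rz], "grip": grip}, ...]. A call has exactly 5 rows; each row shifts and turns the commanded pose from where the row before left it, along the tool's axes as they then stand; what a row does not reach is not made up. A row lasts 1/12 s, in which the tool goes at most 41.7 mm and 7.16 degrees, less where a joint would pass 70% of its speed; a pose out of reach is approached as far as the arm can. A call with a gripper value outside its range is refused whole. The fingers move at their own pace and stop on an object; "force" is the grip in N (left out, the last holds). Time passes only in rows, so rows that do not move let the fingers close, or fill a call up. It gives the time, the measured TCP pose, the force and the opening at its end, in the units of the state.
- get_obs(): the state, without advancing time (a new reading comes with each control period).
- read_camera(name): name is "scene" or "top" or "wrist"; returns a dict with "pixels" (480x640x3 uint8, red, green, blue), "depth" (480x640 float32, m along the optical axis (not along the pixel's ray), 0 where there is no reading), "mtx" (3x3 intrinsics, pixels), "dist" ([k1, k2, p1, p2, k3] as OpenCV has them; the pictures are not rectified), "extrinsics" (4x4, takes a point from camera to world coordinates). Camera axes: x right, y up, looking along -z (the intrinsics and any distortion apply to the point x, -y, -z); pixel columns grow to the right and rows downward; lengths in m; the calibration is good to about 2 mm. A picture is of the moment at which its call begins.
- hand_in(): hands the job in, once; it reports no verdict.
The state is a dict: "t": time; "q": joint angles; "joint_vel": joint speeds; "joint_torque": joint torques, N m; "eef_pos": TCP position; "tool_rot": TCP orientation; "contact_force": force on the tool from outside, world axes, zero at the start; "torque": the same for the moment, N m; "gripper_width": opening from 0.0 (shut) to 1.0 (fully open).
Only numpy, scipy, OpenCV 4.12 (cv2) and the standard library are available. Lean on these libraries where they do the work, as an engineer would, in place of code of your own. Each camera call takes 0.05 s, during which the arm holds its last target.

### The job

Confirm the picks of an order: in front of each bin stands a black plunger that stays down once pressed. With a fingertip, press down fully, and lightly, first the plunger of the tall square bin, then that of the round tub, then that of the wide low bin. Leave the small bin's plunger up, do not disturb the loose tape roll, mug and carton, and finish clear of everything.

Things in the scene. Friction and masses are not known exactly. Their poses are not given: they have to be found in the camera images.
- tall_bin: Square blue plastic bin, 112 x 112 mm over the lip and 103 mm high (the tallest bin), full of upright cardboard tubes that stand up to 108 mm high. Fixed to the bench; bin centre 100 mm along +x from the origin, which is on the bench right under the plunger. The plunger's grey housing is 50 x 50 mm, its top 58 mm high. z up; x roughly away from the robot.
- tall_top (a point): Centre of the top face of the tall square bin's confirm plunger: a round flat black rubber cap, 28 mm in diameter, 77 mm above the bench when up and 62 mm when fully down; the point moves with the cap. The cap is cushioned: it yields up to 5 mm more on its stem once pressed with over 4 N, 1.5 N per mm, and comes back.
- tall_plunger (a joint): Travel of that plunger in m: 0 up, 0.015 fully down, against a hard stop. It goes straight down, resists with about 3 N all the way, has no spring and stays where it is left.
- round_bin: Round blue plastic tub, 110 mm in diameter at the rim, 68 mm high, with copper wire spools in it. Fixed to the bench; bin centre 100 mm along +x from the origin, which is on the bench right under the plunger. The plunger's grey housing is 50 x 50 mm, its top 58 mm high. z up; x roughly away from the robot.
- round_top (a point): Centre of the top face of the round tub's confirm plunger: a round flat black rubber cap, 28 mm in diameter, 77 mm above the bench when up and 62 mm when fully down; the point moves with the cap. The cap is cushioned: it yields up to 5 mm more on its stem once pressed with over 4 N, 1.5 N per mm, and comes back.
- round_plunger (a joint): Travel of that plunger in m: 0 up, 0.015 fully down, against a hard stop. It goes straight down, resists with about 3 N all the way, has no spring and stays where it is left.
- wide_bin: Wide low rectangular blue plastic bin, 122 mm deep by 172 mm wide over the lip, 58 mm high, with a row of round metal cover plates standing on edge, their tops up to 77 mm high. Fixed to the bench; bin centre 100 mm along +x from the origin, which is on the bench right under the plunger. The plunger's grey housing is 50 x 50 mm, its top 58 mm high. z up; x roughly away from the robot.
- wide_top (a point): Centre of the top face of the wide low bin's confirm plunger: a round flat black rubber cap, 28 mm in diameter, 77 mm above the bench when up and 62 mm when fully down; the point moves with the cap. The cap is cushioned: it yields up to 5 mm more on its stem once pressed with over 4 N, 1.5 N per mm, and comes back.
- wide_plunger (a joint): Travel of that plunger in m: 0 up, 0.015 fully down, against a hard stop. It goes straight down, resists with about 3 N all the way, has no spring and stays where it is left.
- small_bin: Small square blue plastic bin, 87 x 87 mm over the lip, 48 mm high, with bolts in it; it is not on this order. Fixed to the bench; bin centre 100 mm along +x from the origin, which is on the bench right under the plunger. The plunger's grey housing is 50 x 50 mm, its top 58 mm high. z up; x roughly away from the robot.
- small_top (a point): Centre of the top face of the small square bin's confirm plunger: a round flat black rubber cap, 28 mm in diameter, 77 mm above the bench when up and 62 mm when fully down; the point moves with the cap. The cap is cushioned: it yields up to 5 mm more on its stem once pressed with over 4 N, 1.5 N per mm, and comes back.
- small_plunger (a joint): Travel of that plunger in m: 0 up, 0.015 fully down, against a hard stop. It goes straight down, resists with about 3 N all the way, has no spring and stays where it is left.
- tape: Bystander: roll of packing tape standing loose on its flat side: ring 90 mm across, 72 mm hole, 48 mm high; origin at the centre of its underside.
- mug: Bystander: loose white mug, 76 mm across, 85 mm high, handle on its +y side; origin at the centre of its underside.
- carton: Bystander: loose small closed carton, 70 x 90 x 50 mm high (x, y, z); origin at the centre of its underside.
Not all that is in view belongs to the job. Leave any yellow look-alike of the tall_bin alone.

How it is judged:
On the way, in this order (a step that is already met when the one before it is completed fails the run):
1. the tall bin's plunger is pressed down, the round tub's and wide bin's still up (value of joint tall_plunger above 0.011 m and value of joint each of round_plunger, wide_plunger below 0.003 m), for 0.1 s.
2. the round tub's plunger is pressed down too, the wide bin's still up (value of joint each of tall_plunger, round_plunger above 0.011 m and value of joint wide_plunger below 0.003 m), for 0.1 s.
3. the wide bin's plunger is pressed down too (value of joint each of tall_plunger, round_plunger, wide_plunger above 0.011 m), for 0.1 s.
At the end, for the whole second after the job is handed in: The plungers of the tall bin, the round tub and the wide bin are at least 11 mm down of 15, the small bin's is less than 3 mm down, and tape roll, mug and carton lie within 20 mm of where they started (all of step 3 and value of joint small_plunger below 0.003 m and distance of each of tape, mug, carton from where it was at the start of the episode below 0.02 m); the robot touches nothing.
It fails at once if a plunger is pressed out of order ((value of joint round_plunger above 0.003 m and value of joint tall_plunger below 0.011 m) or (value of joint wide_plunger above 0.003 m and value of joint round_plunger below 0.011 m)).
It fails at once if the small bin's plunger is pressed (value of joint small_plunger above 0.003 m).
It fails at once if a station is hit or pressed with more than 30 N (contact force between any of tall_bin, round_bin, wide_bin, small_bin and anything else above 30 N).
It fails at once if the tape roll, mug or carton is moved or lifted more than 20 mm (distance of any of tape, mug, carton from where it was at the start of the episode above 0.02 m).
It also fails if it takes over 51 s, if anything falls off the work surface, if the arm or the gripper's body presses on something with over 40 N, if the wrist force passes 120 N, or if a joint passes its speed limit or range.

## Working session

There is one attempt and no reset: what is moved stays moved. The work goes in short steps, Python scripts to look and compute and a tool call to move; the robot and the scene stay as the last step left them, time stands still between calls to the robot, and variables do not carry over. Pictures are saved under pics/ and viewed, and the job is handed in when it is done.

Besides the shell and the picture viewer there is one more tool, called as name(argument=value, ...) on one line, values as JSON. send_rows: Moves the arm, as the interface text tells. Its arguments: {"type":"object","properties":{"commands":{"type":"array","items":{"type":"object","properties":{"translation":{"type":"array","items":{"type":"number"}},"rot":{"type":"array","items":{"type":"number"}},"grip":{"type":"number"}}}},"force":{"type":"number"}},"required":["commands"]}

```bash
mkdir -p pics; ls
python3 - <<'E'
from station import *
import cv2,numpy as np
o=get_obs();print(o)
for n in ["scene","top"]:
    c=read_camera(n);np.savez(f"{n}0.npz",**c)
    cv2.imwrite(f"pics/{n}0.png",c["pixels"][:,:,::-1])
    print(n,c["mtx"],c["dist"],c["extrinsics"])
E
```

```text
pics
{'t': 0.0, 'q': array([-1.39910251,  0.4778044 ,  0.02231357,  1.55647733, -0.01150566,
        1.10929046, -0.08308862]), 'joint_vel': array([ 1.08275226e-05,  1.15206752e-03, -1.98770813e-03,  9.54308757e-04,
       -1.05573758e-03, -2.20580794e-03, -1.04976574e-03]), 'joint_torque': array([-1.58510793e-04, -5.96447110e+01,  1.60810445e+00, -2.81196070e+01,
        1.24439568e-02,  9.25263186e-03, -3.09473978e-05]), 'eef_pos': array([0.18624424, 0.64820079, 0.24731137]), 'tool_rot': array([ 6.04257318e-04,  7.98781899e-01,  6.01619997e-01, -7.01594261e-04]), 'contact_force': array([-0.66065909, -0.4979397 ,  0.68050377]), 'torque': array([-0.00727111, -0.01134949, -0.01308215]), 'gripper_width': 0.9963995788992641}
scene [[515.68911447   0.         315.38088399]
 [  0.         515.68911447 234.41428938]
 [  0.           0.           1.        ]] [-0.11642856  0.          0.          0.          0.        ] [[ 0.60843072 -0.42517734  0.6701017   1.11627801]
 [ 0.79358711  0.31998271 -0.5175235  -0.52588899]
 [ 0.00561831  0.84666126  0.53210257  0.60520906]
 [ 0.          0.          0.          1.        ]]
top [[564.25267803   0.         320.15573194]
 [  0.         564.25267803 229.46410106]
 [  0.           0.           1.        ]] [-0.00727088  0.          0.          0.          0.        ] [[ 0.01555292  0.9867568  -0.16145935  0.237277  ]
 [-0.99978261  0.0131047  -0.01621705 -0.03418229]
 [-0.01388641  0.16167647  0.98674611  1.37204157]
 [ 0.          0.          0.          1.        ]]
```

View pics/scene0.png

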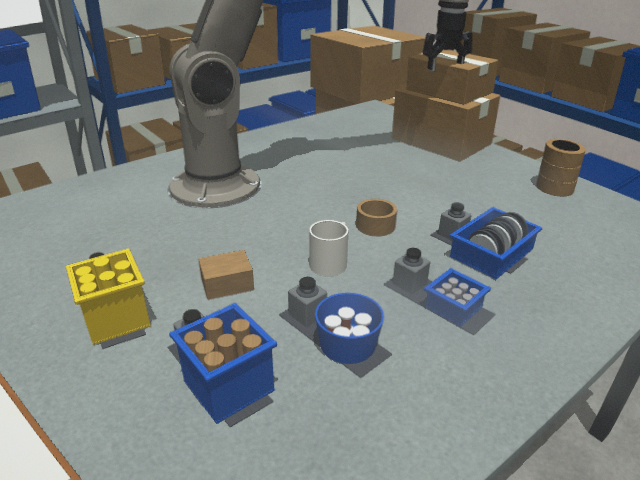

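View pics/top0.png

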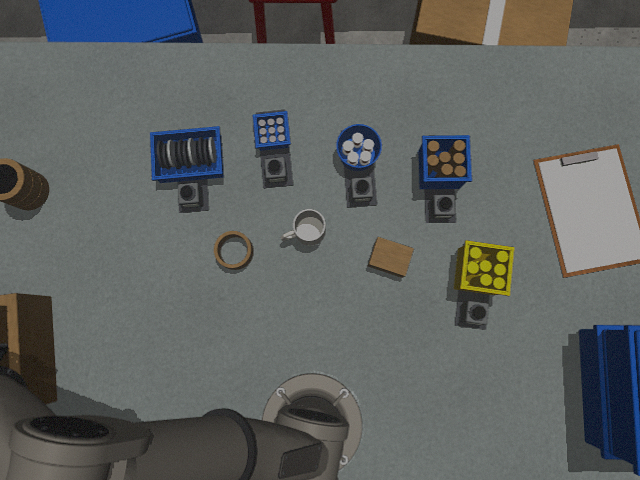

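Scene view (640x480) and top view both show all stations. In the top image, the black caps that could be taken for targets are:
- (445,204), in front of the blue square bin with brown tubes: **tall**, press first.
- (362,186), in front of the round tub: **round**, press second.
- (188,193), in front of the wide bin with plates: **wide**, press third.
- (275,168), in front of the small bin with bolts: leave up.
- (478,313), in front of the yellow look-alike: leave alone.

The bystanders are the tape (233,250), mug (308,226) and carton (391,257).

```bash
cat > h.py <<'E'
import numpy as np,cv2
def world(c):
    d=c["depth"];h,w=d.shape
    u,v=np.meshgrid(np.arange(w),np.arange(h))
    p=cv2.undistortPoints(np.stack([u,v],-1).reshape(-1,1,2).astype(np.float64),c["mtx"],c["dist"]).reshape(h,w,2)
    P=np.stack([p[...,0]*d,-p[...,1]*d,-d],-1)
    E=c["extrinsics"]
    return P@E[:3,:3].T+E[:3,3]
def ray(c,u,v,z):
    p=cv2.undistortPoints(np.array([[[u,v]]],float),c["mtx"],c["dist"])[0,0]
    E=c["extrinsics"];r=E[:3,:3]@np.array([p[0],-p[1],-1]);o=E[:3,3]
    return o+r*(z-o[2])/r[2]
E
python3 - <<'E'
from h import *
T=dict(np.load("top0.npz"));W=world(T)
px=dict(tall=(445,204),round=(362,186),wide=(188,193),small=(275,168),yellow=(478,313))
g=cv2.cvtColor(T["pixels"],cv2.COLOR_RGB2GRAY)
for n,(u,v) in px.items():
    s=np.s_[v-12:v+13,u-12:u+13]
    w=W[s].reshape(-1,3);gg=g[s].ravel()
    m=(w[:,2]>.068)&(w[:,2]<.086)&(gg<60)
    ys,xs=np.mgrid[s];uc,vc=xs.ravel()[m].mean(),ys.ravel()[m].mean()
    print(n,m.sum(),"depth mean",w[m].mean(0).round(4),"z med",np.median(w[m,2]).round(4),"px",uc.round(1),vc.round(1),"ray",ray(T,uc,vc,.077).round(4), "bench", np.median(W[s][...,2]).round(3))
for n,(u,v) in dict(tape=(233,250),mug=(308,226),carton=(391,257)).items():
    s=np.s_[v-26:v+27,u-26:u+27];w=W[s].reshape(-1,3);m=w[:,2]>.03;print(n,w[m].min(0).round(3),w[m].max(0).round(3))
print("bench z",np.median(W[200:400,100:200,2]))
im=T["pixels"][120:340,140:520,::-1]
cv2.imwrite("pics/topcrop.png",cv2.resize(im,None,fx=2.1,fy=2.1,interpolation=cv2.INTER_CUBIC))
E
```

```text
tall 109 depth mean [ 0.5169 -0.3061  0.0756] z med 0.0758 px 445.9 202.7 ray [ 0.5166 -0.3058  0.077 ] bench 0.054
round 110 depth mean [ 0.5565 -0.1111  0.0751] z med 0.0751 px 362.5 185.2 ray [ 0.556 -0.111  0.077] bench 0.054
wide 105 depth mean [0.5374 0.3062 0.0757] z med 0.0754 px 185.8 191.0 ray [0.5371 0.3058 0.077 ] bench 0.054
small 106 depth mean [0.603  0.099  0.0756] z med 0.0759 px 274.1 165.0 ray [0.6026 0.0989 0.077 ] bench 0.053
yellow 116 depth mean [ 0.2644 -0.3771  0.0755] z med 0.0752 px 479.5 312.1 ray [ 0.2644 -0.3767  0.077 ] bench 0.055
tape [ 0.237 -0.034  0.031] [0.448 0.24  1.372]
mug [ 0.237 -0.034  0.03 ] [0.497 0.079 1.372]
carton [ 0.237 -0.233  0.03 ] [ 0.438 -0.034  1.372]
bench z -0.0011164858399624888
```

Run:
```python
from h import *
T=dict(np.load("scene0.npz"));W=world(T)
px=dict(tall=(192,317),round=(307,284),wide=(457,209),small=(413,255),yellow=(97,257))
g=cv2.cvtColor(T["pixels"],cv2.COLOR_RGB2GRAY)
for n,(u,v) in px.items():
    s=np.s_[v-12:v+13,u-12:u+13];w=W[s].reshape(-1,3)
    m=(w[:,2]>.073)&(w[:,2]<.084)&(g[s].ravel()<60)
    if m.sum(): print(n,m.sum(),w[m].mean(0).round(4),w[m].min(0).round(4),w[m].max(0).round(4))
```

```text
tall 124 [ 0.5217 -0.3088  0.0757] [ 0.5081 -0.3213  0.073 ] [ 0.5324 -0.2968  0.0781]
round 8 [ 0.5672 -0.1186  0.0739] [ 0.5605 -0.1244  0.073 ] [ 0.5713 -0.1093  0.0758]
wide 5 [0.5413 0.2941 0.0743] [0.5332 0.2935 0.0738] [0.5504 0.295  0.0751]
small 73 [0.6065 0.0977 0.0753] [0.5931 0.0845 0.0734] [0.6183 0.1095 0.0779]
yellow 24 [ 0.2613 -0.3782  0.0756] [ 0.2546 -0.3888  0.0741] [ 0.267  -0.3676  0.0777]
```

View pics/topcrop.png

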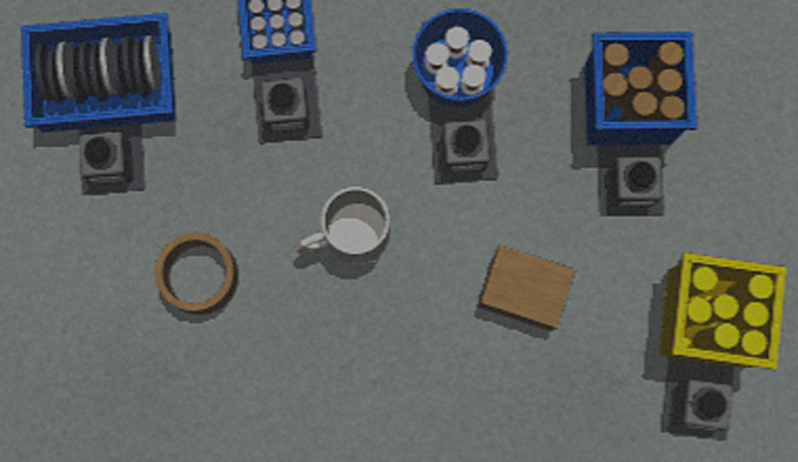

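send_rows(commands=[{"translation": [0, 0, 0], "rot": [0, 0, -5.3], "grip": 0}, {"translation": [0, 0, 0], "rot": [0, 0, -5.3], "grip": 0}, {"translation": [0, 0, 0], "rot": [0, 0, -5.3], "grip": 0}, {"translation": [-0.028, 0.025, 0], "rot": [0, 0, 0], "grip": 0}, {"translation": [-0.028, 0.025, 0], "rot": [0, 0, 0], "grip": 0}], force=20)

```text
t: 0.52
eef_pos: [0.2341, 0.5931, 0.2474]
tool_rot: [-0.0, 0.706, 0.708, -0.001]
contact_force: [1.6, -0.2, -0.7]
gripper_width: 0.296
```

The crop confirms the choice: the blue square bin with brown tubes and its cap at crop (638,177), the round tub's cap at (466,144), the wide bin's at (98,152). The yellow look-alike is separate, at (712,404).

send_rows(commands=[{"translation": [-0.03, 0.026, 0], "rot": [0, 0, 0], "grip": 0}, {"translation": [-0.03, 0.026, 0], "rot": [0, 0, 0], "grip": 0}, {"translation": [-0.03, 0.026, 0], "rot": [0, 0, 0], "grip": 0}, {"translation": [-0.03, 0.026, 0], "rot": [0, 0, 0], "grip": 0}, {"translation": [-0.03, 0.026, 0], "rot": [0, 0, 0], "grip": 0}])

```text
t: 0.93
eef_pos: [0.3667, 0.4405, 0.248]
tool_rot: [0.0, 0.708, 0.706, -0.0]
contact_force: [1.1, 0.1, 0.8]
gripper_width: -0.0
```

send_rows(commands=[{"translation": [-0.03, 0.026, 0], "rot": [0, 0, 0], "grip": 0}, {"translation": [-0.03, 0.026, 0], "rot": [0, 0, 0], "grip": 0}, {"translation": [-0.03, 0.026, 0], "rot": [0, 0, 0], "grip": 0}, {"translation": [-0.03, 0.026, 0], "rot": [0, 0, 0], "grip": 0}, {"translation": [-0.03, 0.026, 0], "rot": [0, 0, 0], "grip": 0}])

```text
t: 1.35
eef_pos: [0.4963, 0.2903, 0.2481]
tool_rot: [-0.0, 0.708, 0.706, -0.0]
contact_force: [0.3, 0.3, 0.1]
gripper_width: 0.001
```

send_rows(commands=[{"translation": [-0.04, 0.005, 0], "rot": [0, 0, 0], "grip": 0}, {"translation": [-0.04, 0, 0], "rot": [0, 0, 0], "grip": 0}, {"translation": [-0.04, 0, 0], "rot": [0, 0, 0], "grip": 0}, {"translation": [-0.04, 0, 0], "rot": [0, 0, 0], "grip": 0}, {"translation": [-0.04, 0, 0], "rot": [0, 0, 0], "grip": 0}])

```text
t: 1.77
eef_pos: [0.4995, 0.09, 0.2481]
tool_rot: [-0.0, 0.708, 0.706, -0.0]
contact_force: [1.0, 0.0, -0.2]
gripper_width: 0.003
```

send_rows(commands=[{"translation": [-0.04, 0, 0], "rot": [0, 0, 0], "grip": 0}, {"translation": [-0.04, 0, 0], "rot": [0, 0, 0], "grip": 0}, {"translation": [-0.04, 0, 0], "rot": [0, 0, 0], "grip": 0}, {"translation": [-0.04, 0, 0], "rot": [0, 0, 0], "grip": 0}, {"translation": [-0.04, 0, 0], "rot": [0, 0, 0], "grip": 0}])

```text
t: 2.18
eef_pos: [0.499, -0.1098, 0.2482]
tool_rot: [-0.0, 0.708, 0.706, 0.0]
contact_force: [1.2, 0.7, 1.0]
gripper_width: 0.0
```

send_rows(commands=[{"translation": [-0.04, 0.004, 0], "rot": [0, 0, 0], "grip": 0}, {"translation": [-0.04, 0.004, 0], "rot": [0, 0, 0], "grip": 0}, {"translation": [-0.04, 0.004, 0], "rot": [0, 0, 0], "grip": 0}, {"translation": [-0.04, 0.004, 0], "rot": [0, 0, 0], "grip": 0}, {"translation": [-0.036, 0.003, 0], "rot": [0, 0, 0], "grip": 0}])

```text
t: 2.6
eef_pos: [0.5178, -0.3065, 0.248]
tool_rot: [-0.0, 0.708, 0.706, -0.0]
contact_force: [0.8, 0.3, -0.9]
gripper_width: -0.001
```

```bash
cat > look.py <<'E'
from station import *
from h import *
import sys
k=sys.argv[1];X=np.array([float(sys.argv[2]),float(sys.argv[3])])
zlo,zhi=(float(sys.argv[4]),float(sys.argv[5])) if len(sys.argv)>4 else (.068,.086)
print(get_obs()["eef_pos"].round(4))
for n in ["wrist","scene","top"]:
    c=read_camera(n);W=world(c);np.savez(f"{n}_{k}.npz",**c)
    cv2.imwrite(f"pics/{n}_{k}.png",c["pixels"][:,:,::-1])
    g=cv2.cvtColor(c["pixels"],cv2.COLOR_RGB2GRAY)
    m=(np.hypot(W[...,0]-X[0],W[...,1]-X[1])<.028)&(W[...,2]>zlo)&(W[...,2]<zhi)&(c["depth"]>0)
    if m.sum()<5: print(n,"few");continue
    w=W[m]; v,u=np.nonzero(m)
    (cx,cy),r=cv2.minEnclosingCircle(w[:,:2].astype(np.float32))
    print(n,m.sum(),"mean",w.mean(0).round(4),"circ",round(cx,4),round(cy,4),round(r,4),"z",np.percentile(w[:,2],[10,50,90]).round(4),"px",u.mean().round(0),v.mean().round(0))
E
python3 look.py a .518 -.307
```

```text
[ 0.5178 -0.3065  0.248 ]
wrist 737 mean [ 0.5161 -0.3083  0.0757] circ 0.5169 -0.3084 0.014 z [0.0747 0.0759 0.0768] px 318.0 216.0
scene 206 mean [ 0.5203 -0.309   0.0751] circ 0.5191 -0.3092 0.0152 z [0.0729 0.0756 0.0769] px 191.0 316.0
top few
```

send_rows(commands=[{"translation": [-0.0015, -0.0005, 0.035], "rot": [0, 0, 0], "grip": 0}, {"translation": [0, 0, 0.035], "rot": [0, 0, 0], "grip": 0}, {"translation": [0, 0, 0.035], "rot": [0, 0, 0], "grip": 0}, {"translation": [0, 0, 0.025], "rot": [0, 0, 0], "grip": 0}, {"translation": [0, 0, 0.008], "rot": [0, 0, 0], "grip": 0}])

```text
t: 3.17
eef_pos: [0.5156, -0.3019, 0.106]
tool_rot: [-0.004, 0.707, 0.707, -0.001]
contact_force: [-1.0, 0.1, 0.1]
gripper_width: 0.001
```

```bash
python3 look.py b .517 -.308 | head -1
python3 - <<'E'
import cv2,numpy as np
a=cv2.imread("pics/wrist_a.png");b=cv2.imread("pics/scene_b.png")[230:430,100:360]
cv2.imwrite("pics/ab.png",np.hstack([cv2.resize(a,(400,300)),cv2.resize(b,(390,300))]))
E
```

```text
[ 0.5156 -0.3019  0.106 ]
```

View pics/ab.png

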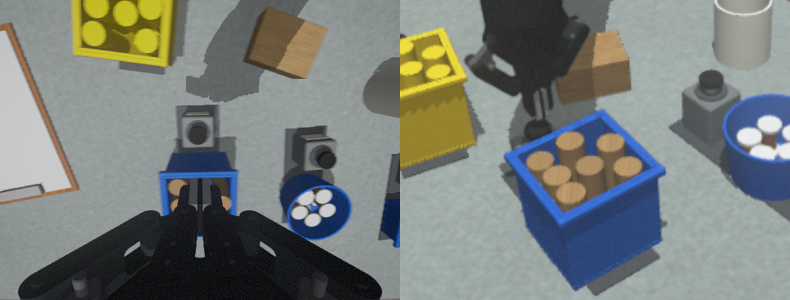

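Wrist view: tall cap at (198,131) of the left half, straight in front of the blue bin. Scene crop: the fingertips stand just above the cap at (538,128). The measured TCP is about 6 mm off in y, so I'll check whether it has settled.

Run:
```python
from station import *
o=get_obs();print(o["t"],o["eef_pos"].round(4),o["tool_rot"].round(4),o["contact_force"].round(2),o["q"].round(3),o["joint_vel"].round(3),o["joint_torque"].round(1))
```

```text
3.3167 [ 0.518  -0.3046  0.1106] [-3.000e-04  7.076e-01  7.067e-01  1.000e-04] [-0.35 -0.03  1.09] [ 0.155  0.541  0.365  1.87  -0.265  0.778  2.232] [ 0.001 -0.031  0.017 -0.031  0.002  0.     0.001] [ -0.1 -51.5   6.3 -20.1  -0.   -0.    0. ]
```

send_rows(commands=[{"translation": [0, 0, 0], "rot": [0, 0, 0], "grip": 0}, {"translation": [0, 0, 0], "rot": [0, 0, 0], "grip": 0}, {"translation": [0, 0, 0], "rot": [0, 0, 0], "grip": 0}, {"translation": [0, 0, 0], "rot": [0, 0, 0], "grip": 0}, {"translation": [0, 0, 0], "rot": [0, 0, 0], "grip": 0}])

```text
t: 3.73
eef_pos: [0.518, -0.3056, 0.111]
tool_rot: [0.001, 0.708, 0.706, 0.0]
contact_force: [-0.7, 0.9, 0.2]
gripper_width: 0.001
```

send_rows(commands=[{"translation": [-0.0025, -0.001, 0.004], "rot": [0, 0, 0], "grip": 0}, {"translation": [0, 0, 0.004], "rot": [0, 0, 0], "grip": 0}, {"translation": [0, 0, 0.003], "rot": [0, 0, 0], "grip": 0}, {"translation": [0, 0, 0.002], "rot": [0, 0, 0], "grip": 0}, {"translation": [0, 0, 0], "rot": [0, 0, 0], "grip": 0}])

```text
t: 4.15
eef_pos: [0.5163, -0.3077, 0.0965]
tool_rot: [-0.001, 0.708, 0.706, -0.0]
contact_force: [0.6, 0.2, -0.6]
gripper_width: 0.001
```

send_rows(commands=[{"translation": [0, 0, 0.002], "rot": [0, 0, 0], "grip": 0}, {"translation": [0, 0, 0.002], "rot": [0, 0, 0], "grip": 0}, {"translation": [0, 0, 0.002], "rot": [0, 0, 0], "grip": 0}, {"translation": [0, 0, 0.002], "rot": [0, 0, 0], "grip": 0}, {"translation": [0, 0, 0.001], "rot": [0, 0, 0], "grip": 0}])

```text
t: 4.57
eef_pos: [0.5168, -0.3081, 0.0882]
tool_rot: [0.0, 0.708, 0.706, 0.0]
contact_force: [-0.3, -0.4, 2.4]
gripper_width: -0.0
```

send_rows(commands=[{"translation": [0, 0, 0.002], "rot": [0, 0, 0], "grip": 0}, {"translation": [0, 0, 0.002], "rot": [0, 0, 0], "grip": 0}, {"translation": [0, 0, 0.002], "rot": [0, 0, 0], "grip": 0}, {"translation": [0, 0, 0.0015], "rot": [0, 0, 0], "grip": 0}, {"translation": [0, 0, 0.001], "rot": [0, 0, 0], "grip": 0}])

```text
t: 4.98
eef_pos: [0.5168, -0.3081, 0.0796]
tool_rot: [0.0, 0.708, 0.706, 0.0]
contact_force: [-0.2, 0.7, 2.9]
gripper_width: 0.001
```

send_rows(commands=[{"translation": [0, 0, 0.001], "rot": [0, 0, 0], "grip": 0}, {"translation": [0, 0, 0.0005], "rot": [0, 0, 0], "grip": 0}, {"translation": [0, 0, 0.0005], "rot": [0, 0, 0], "grip": 0}, {"translation": [0, 0, 0], "rot": [0, 0, 0], "grip": 0}, {"translation": [0, 0, 0], "rot": [0, 0, 0], "grip": 0}])

```text
t: 5.4
eef_pos: [0.5169, -0.3081, 0.0781]
tool_rot: [0.0, 0.708, 0.706, 0.0]
contact_force: [-1.0, 0.8, 5.6]
gripper_width: -0.0
```

The force rose from 3 N to 5.6 N, so the plunger is on its stop and the cushion is just yielding. Next: up, then over to the round tub.

send_rows(commands=[{"translation": [0, 0, -0.01], "rot": [0, 0, 0], "grip": 0}, {"translation": [0, 0, -0.025], "rot": [0, 0, 0], "grip": 0}, {"translation": [0, 0, -0.03], "rot": [0, 0, 0], "grip": 0}, {"translation": [0, 0, -0.03], "rot": [0, 0, 0], "grip": 0}, {"translation": [0, 0, -0.025], "rot": [0, 0, 0], "grip": 0}])

```text
t: 5.82
eef_pos: [0.5165, -0.3081, 0.1999]
tool_rot: [0.0, 0.708, 0.706, -0.0]
contact_force: [0.9, -2.0, 0.2]
gripper_width: -0.001
```

send_rows(commands=[{"translation": [0.035, 0.007, 0], "rot": [0, 0, 0], "grip": 0}, {"translation": [0.04, 0.008, 0], "rot": [0, 0, 0], "grip": 0}, {"translation": [0.04, 0.008, 0], "rot": [0, 0, 0], "grip": 0}, {"translation": [0.04, 0.008, 0], "rot": [0, 0, 0], "grip": 0}, {"translation": [0.04, 0.008, 0], "rot": [0, 0, 0], "grip": 0}])

```text
t: 6.23
eef_pos: [0.5558, -0.1113, 0.1982]
tool_rot: [-0.0, 0.708, 0.706, -0.0]
contact_force: [0.9, -0.6, 0.6]
gripper_width: -0.003
```

send_rows(commands=[{"translation": [0, 0, 0], "rot": [0, 0, 0], "grip": 0}, {"translation": [0, 0, 0], "rot": [0, 0, 0], "grip": 0}, {"translation": [0, 0, 0], "rot": [0, 0, 0], "grip": 0}, {"translation": [0, 0, 0], "rot": [0, 0, 0], "grip": 0}, {"translation": [0, 0, 0], "rot": [0, 0, 0], "grip": 0}])

```text
t: 6.65
eef_pos: [0.5557, -0.115, 0.1979]
tool_rot: [0.0, 0.709, 0.705, -0.0]
contact_force: [0.4, -0.6, -0.2]
gripper_width: -0.001
```

```bash
python3 look.py c .557 -.113
python3 - <<'E'
from h import *
for n in ["wrist","scene","top"]:
    c=dict(np.load(f"{n}_c.npz"));W=world(c)
    m=(np.hypot(W[...,0]-.517,W[...,1]+.308)<.009)&(c["depth"]>0)&(W[...,2]<.1)
    print(n,m.sum(),np.median(W[m][:,2]) if m.any() else None)
E
```

```text
[ 0.5557 -0.115   0.1979]
wrist 1026 mean [ 0.5551 -0.1122  0.0756] circ 0.556 -0.1122 0.0139 z [0.0746 0.0758 0.0767] px 323.0 234.0
scene 176 mean [ 0.5607 -0.1138  0.0742] circ 0.558 -0.1125 0.0149 z [0.0702 0.075  0.0763] px 307.0 283.0
top few
wrist 412 0.06127940208085364
scene 43 0.06131682872012989
top 43 0.0598358634758247
```

The cap-height readings show the tall plunger down (0.0613 m against 0.0757 m up). Round cap is at (0.556, -0.112), wrist pixel (323,234).

send_rows(commands=[{"translation": [0.0028, 0.0003, 0.02], "rot": [0, 0, 0], "grip": 0}, {"translation": [0, 0, 0.025], "rot": [0, 0, 0], "grip": 0}, {"translation": [0, 0, 0.025], "rot": [0, 0, 0], "grip": 0}, {"translation": [0, 0, 0.017], "rot": [0, 0, 0], "grip": 0}, {"translation": [0, 0, 0.006], "rot": [0, 0, 0], "grip": 0}])

```text
t: 7.22
eef_pos: [0.5546, -0.1105, 0.1022]
tool_rot: [-0.002, 0.708, 0.706, -0.001]
contact_force: [-0.1, 0.1, -0.2]
gripper_width: 0.002
```

send_rows(commands=[{"translation": [0, 0, 0], "rot": [0, 0, 0], "grip": 0}, {"translation": [0, 0, 0], "rot": [0, 0, 0], "grip": 0}, {"translation": [0, 0, 0], "rot": [0, 0, 0], "grip": 0}, {"translation": [0, 0, 0], "rot": [0, 0, 0], "grip": 0}, {"translation": [0, 0, 0], "rot": [0, 0, 0], "grip": 0}])

```text
t: 7.63
eef_pos: [0.5571, -0.1104, 0.1059]
tool_rot: [0.001, 0.708, 0.706, 0.001]
contact_force: [-0.3, 0.3, -1.0]
gripper_width: -0.0
```

send_rows(commands=[{"translation": [-0.0016, -0.001, 0.003], "rot": [0, 0, 0], "grip": 0}, {"translation": [0, 0, 0.003], "rot": [0, 0, 0], "grip": 0}, {"translation": [0, 0, 0.003], "rot": [0, 0, 0], "grip": 0}, {"translation": [0, 0, 0.002], "rot": [0, 0, 0], "grip": 0}, {"translation": [0, 0, 0.001], "rot": [0, 0, 0], "grip": 0}])

```text
t: 8.05
eef_pos: [0.5553, -0.1119, 0.0925]
tool_rot: [-0.0, 0.708, 0.706, -0.0]
contact_force: [-0.8, 0.8, 2.5]
gripper_width: 0.001
```

send_rows(commands=[{"translation": [0, 0, 0.002], "rot": [0, 0, 0], "grip": 0}, {"translation": [0, 0, 0.002], "rot": [0, 0, 0], "grip": 0}, {"translation": [0, 0, 0.002], "rot": [0, 0, 0], "grip": 0}, {"translation": [0, 0, 0.002], "rot": [0, 0, 0], "grip": 0}, {"translation": [0, 0, 0.001], "rot": [0, 0, 0], "grip": 0}])

```text
t: 8.47
eef_pos: [0.5553, -0.1119, 0.0835]
tool_rot: [-0.0, 0.708, 0.706, -0.0]
contact_force: [-1.4, 0.8, 2.9]
gripper_width: 0.003
```

send_rows(commands=[{"translation": [0, 0, 0.002], "rot": [0, 0, 0], "grip": 0}, {"translation": [0, 0, 0.0015], "rot": [0, 0, 0], "grip": 0}, {"translation": [0, 0, 0.001], "rot": [0, 0, 0], "grip": 0}, {"translation": [0, 0, 0.001], "rot": [0, 0, 0], "grip": 0}, {"translation": [0, 0, 0], "rot": [0, 0, 0], "grip": 0}])

```text
t: 8.88
eef_pos: [0.5553, -0.1119, 0.0783]
tool_rot: [-0.0, 0.708, 0.706, -0.0]
contact_force: [-2.6, -0.3, 5.5]
gripper_width: -0.003
```

On the stop at 5.5 N. Next: up, and over to the wide bin.

send_rows(commands=[{"translation": [0, 0, -0.01], "rot": [0, 0, 0], "grip": 0}, {"translation": [0, 0, -0.025], "rot": [0, 0, 0], "grip": 0}, {"translation": [0, 0, -0.03], "rot": [0, 0, 0], "grip": 0}, {"translation": [0, 0, -0.03], "rot": [0, 0, 0], "grip": 0}, {"translation": [0, 0, -0.025], "rot": [0, 0, 0], "grip": 0}])

```text
t: 9.3
eef_pos: [0.5561, -0.1121, 0.2009]
tool_rot: [0.001, 0.708, 0.706, 0.001]
contact_force: [0.5, -0.1, -0.2]
gripper_width: 0.0
```

send_rows(commands=[{"translation": [0.04, -0.002, 0], "rot": [0, 0, 0], "grip": 0}, {"translation": [0.04, -0.002, 0], "rot": [0, 0, 0], "grip": 0}, {"translation": [0.04, -0.002, 0], "rot": [0, 0, 0], "grip": 0}, {"translation": [0.04, -0.002, 0], "rot": [0, 0, 0], "grip": 0}, {"translation": [0.04, -0.002, 0], "rot": [0, 0, 0], "grip": 0}])

```text
t: 9.72
eef_pos: [0.546, 0.0901, 0.1992]
tool_rot: [0.0, 0.708, 0.706, 0.001]
contact_force: [0.4, -0.6, 0.3]
gripper_width: 0.002
```

send_rows(commands=[{"translation": [0.04, -0.002, 0], "rot": [0, 0, 0], "grip": 0}, {"translation": [0.04, -0.002, 0], "rot": [0, 0, 0], "grip": 0}, {"translation": [0.04, -0.002, 0], "rot": [0, 0, 0], "grip": 0}, {"translation": [0.04, -0.002, 0], "rot": [0, 0, 0], "grip": 0}, {"translation": [0.04, 0, 0], "rot": [0, 0, 0], "grip": 0}])

```text
t: 10.13
eef_pos: [0.538, 0.2904, 0.1991]
tool_rot: [0.0, 0.708, 0.706, 0.001]
contact_force: [1.1, -0.3, 0.9]
gripper_width: -0.001
```

send_rows(commands=[{"translation": [0.018, 0, 0], "rot": [0, 0, 0], "grip": 0}, {"translation": [0, 0, 0], "rot": [0, 0, 0], "grip": 0}, {"translation": [0, 0, 0], "rot": [0, 0, 0], "grip": 0}, {"translation": [0, 0, 0], "rot": [0, 0, 0], "grip": 0}, {"translation": [0, 0, 0], "rot": [0, 0, 0], "grip": 0}])

```text
t: 10.55
eef_pos: [0.5391, 0.304, 0.1986]
tool_rot: [0.0, 0.709, 0.705, -0.0]
contact_force: [-0.2, -0.7, -0.4]
gripper_width: 0.003
```

```bash
python3 look.py d .537 .305
python3 - <<'E'
from h import *
for n in ["wrist","scene","top"]:
    c=dict(np.load(f"{n}_d.npz"));W=world(c)
    for x,y in [(.517,-.308),(.556,-.112),(.603,.098)]:
        m=(np.hypot(W[...,0]-x,W[...,1]-y)<.009)&(c["depth"]>0)&(W[...,2]<.1)
        print(n,m.sum(),np.median(W[m][:,2]).round(4) if m.any() else None)
E
```

```text
[0.5391 0.304  0.1986]
wrist 1024 mean [0.5359 0.3058 0.0756] circ 0.5367 0.3059 0.0139 z [0.0747 0.0758 0.0767] px 322.0 230.0
scene 94 mean [0.5406 0.3028 0.0744] circ 0.5371 0.3034 0.0158 z [0.0704 0.075  0.0769] px 457.0 206.0
top 108 mean [0.5374 0.3059 0.0755] circ 0.538 0.3063 0.0142 z [0.0718 0.0754 0.0791] px 186.0 191.0
wrist 0 None
wrist 0 None
wrist 422 0.0761
scene 41 0.0608
scene 48 0.0604
scene 71 0.0745
top 45 0.061
top 45 0.0607
top 45 0.0746
```

Tall and round both read about 0.061 m (down); small is still up. Wide cap is at (0.537, 0.3055), wrist pixel (322,230).

send_rows(commands=[{"translation": [0.0015, -0.002, 0.02], "rot": [0, 0, 0], "grip": 0}, {"translation": [0, 0, 0.025], "rot": [0, 0, 0], "grip": 0}, {"translation": [0, 0, 0.025], "rot": [0, 0, 0], "grip": 0}, {"translation": [0, 0, 0.017], "rot": [0, 0, 0], "grip": 0}, {"translation": [0, 0, 0.006], "rot": [0, 0, 0], "grip": 0}])

```text
t: 11.12
eef_pos: [0.535, 0.3061, 0.1026]
tool_rot: [-0.0, 0.708, 0.706, -0.002]
contact_force: [-0.3, -0.6, -0.6]
gripper_width: 0.001
```

send_rows(commands=[{"translation": [0, 0, 0], "rot": [0, 0, 0], "grip": 0}, {"translation": [0, 0, 0], "rot": [0, 0, 0], "grip": 0}, {"translation": [0, 0, 0], "rot": [0, 0, 0], "grip": 0}, {"translation": [0, 0, 0], "rot": [0, 0, 0], "grip": 0}, {"translation": [0, 0, 0], "rot": [0, 0, 0], "grip": 0}])

```text
t: 11.53
eef_pos: [0.5371, 0.3081, 0.1065]
tool_rot: [0.0, 0.708, 0.706, 0.001]
contact_force: [0.3, 0.6, -0.6]
gripper_width: 0.003
```

send_rows(commands=[{"translation": [-0.002, 0, 0.003], "rot": [0, 0, 0], "grip": 0}, {"translation": [0, 0, 0.003], "rot": [0, 0, 0], "grip": 0}, {"translation": [0, 0, 0.003], "rot": [0, 0, 0], "grip": 0}, {"translation": [0, 0, 0.002], "rot": [0, 0, 0], "grip": 0}, {"translation": [0, 0, 0.001], "rot": [0, 0, 0], "grip": 0}])

```text
t: 11.95
eef_pos: [0.5362, 0.3055, 0.0929]
tool_rot: [-0.0, 0.708, 0.706, -0.0]
contact_force: [-1.0, -0.8, 2.9]
gripper_width: -0.005
```

send_rows(commands=[{"translation": [0, 0, 0.002], "rot": [0, 0, 0], "grip": 0}, {"translation": [0, 0, 0.002], "rot": [0, 0, 0], "grip": 0}, {"translation": [0, 0, 0.002], "rot": [0, 0, 0], "grip": 0}, {"translation": [0, 0, 0.002], "rot": [0, 0, 0], "grip": 0}, {"translation": [0, 0, 0.001], "rot": [0, 0, 0], "grip": 0}])

```text
t: 12.37
eef_pos: [0.5363, 0.3055, 0.084]
tool_rot: [-0.0, 0.708, 0.706, -0.0]
contact_force: [-2.3, -1.4, 2.9]
gripper_width: -0.001
```

send_rows(commands=[{"translation": [0, 0, 0.002], "rot": [0, 0, 0], "grip": 0}, {"translation": [0, 0, 0.002], "rot": [0, 0, 0], "grip": 0}, {"translation": [0, 0, 0.001], "rot": [0, 0, 0], "grip": 0}, {"translation": [0, 0, 0.001], "rot": [0, 0, 0], "grip": 0}, {"translation": [0, 0, 0], "rot": [0, 0, 0], "grip": 0}])

```text
t: 12.78
eef_pos: [0.5364, 0.3056, 0.0783]
tool_rot: [-0.0, 0.708, 0.706, -0.0]
contact_force: [-2.8, -1.4, 4.6]
gripper_width: -0.0
```

On the stop at 4.6 N. I'll retreat and check.

send_rows(commands=[{"translation": [0, 0, -0.01], "rot": [0, 0, 0], "grip": 0}, {"translation": [0, 0, -0.025], "rot": [0, 0, 0], "grip": 0}, {"translation": [0, 0, -0.035], "rot": [0, 0, 0], "grip": 0}, {"translation": [0, 0, -0.035], "rot": [0, 0, 0], "grip": 0}, {"translation": [0, 0, -0.035], "rot": [0, 0, 0], "grip": 0}])

```text
t: 13.2
eef_pos: [0.5365, 0.3057, 0.2203]
tool_rot: [0.0, 0.708, 0.706, 0.0]
contact_force: [0.1, -0.0, -0.6]
gripper_width: -0.001
```

send_rows(commands=[{"translation": [0, 0, -0.02], "rot": [0, 0, 0], "grip": 0}, {"translation": [0, 0, -0.01], "rot": [0, 0, 0], "grip": 0}, {"translation": [0, 0, 0], "rot": [0, 0, 0], "grip": 0}, {"translation": [0, 0, 0], "rot": [0, 0, 0], "grip": 0}, {"translation": [0, 0, 0], "rot": [0, 0, 0], "grip": 0}])

```text
t: 13.62
eef_pos: [0.5354, 0.3053, 0.2464]
tool_rot: [-0.0, 0.708, 0.706, -0.001]
contact_force: [0.6, -0.1, -0.1]
gripper_width: -0.001
```

```bash
python3 look.py e .537 .305 .055 .07
python3 - <<'E'
from h import *
for n in ["scene","top"]:
    c=dict(np.load(f"{n}_e.npz"));W=world(c)
    print(n,[ (m.sum(),np.median(W[m][:,2]).round(4) if m.any() else None) for x,y in [(.517,-.308),(.556,-.112),(.537,.3055),(.603,.098)] for m in [(np.hypot(W[...,0]-x,W[...,1]-y)<.009)&(c["depth"]>0)&(W[...,2]<.1)]])
a=dict(np.load("scene0.npz"))["pixels"];b=dict(np.load("scene_e.npz"))["pixels"]
for n,s in dict(tape=np.s_[195:236,352:402],mug=np.s_[215:280,305:352],carton=np.s_[248:300,196:258]).items():
    print(n,np.abs(a[s].astype(int)-b[s]).mean().round(2), cv2.phaseCorrelate(cv2.cvtColor(a[s],7).astype(np.float32),cv2.cvtColor(b[s],7).astype(np.float32)))
E
```

```text
[0.5354 0.3053 0.2464]
wrist 1586 mean [0.5362 0.3055 0.0582] circ 0.537 0.3051 0.028 z [0.0554 0.0574 0.0614] px 320.0 214.0
scene 157 mean [0.5413 0.3018 0.0583] circ 0.5372 0.3052 0.0273 z [0.0554 0.0577 0.0616] px 456.0 213.0
top 254 mean [0.5373 0.306  0.0587] circ 0.5367 0.3053 0.0273 z [0.0557 0.0582 0.0626] px 188.0 193.0
scene [(np.int64(43), np.float64(0.0609)), (np.int64(59), np.float64(0.0603)), (np.int64(24), np.float64(0.0606)), (np.int64(66), np.float64(0.0746))]
top [(np.int64(46), np.float64(0.061)), (np.int64(45), np.float64(0.0612)), (np.int64(47), np.float64(0.0604)), (np.int64(45), np.float64(0.0762))]
tape 8.82 ((-0.04286296528729849, 0.7161465095676505), 0.8620793537563748)
mug 3.0 ((-0.01865996827481098, -0.12124901203696226), 0.8304727578328716)
carton 2.24 ((-0.01799745770682648, -0.08573189078440535), 0.9575224587762797)
```

View pics/scene_e.png

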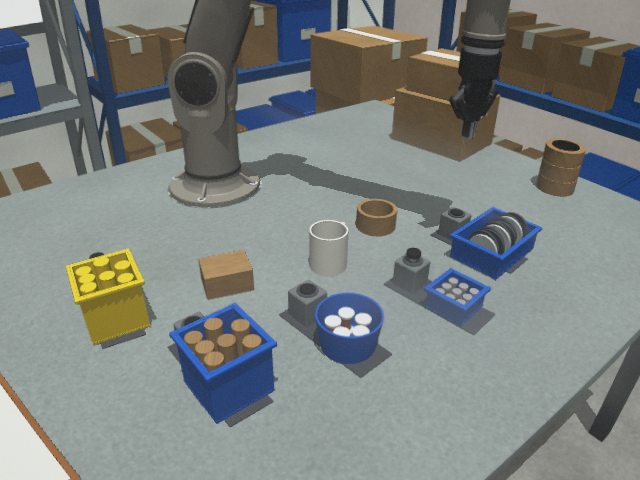

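The scene shows the three ordered caps down at (191,322), (307,289) and (457,213). The small bin's cap is up at (413,255). Tape, mug and carton are in place, and the arm is clear at (468,130), so I'm handing in.

Run:
```python
from station import *
print(hand_in())
```

```text
the job is handed in; nothing more can be done
None
```

I pressed the tall, round and wide plungers fully down, in that order, with the shut fingertips, and handed the job in at about 14 s of the 51 s allowed. The hand-in gives no verdict.

- **Force:** about 3 N while each plunger travelled, and 4.6–5.6 N at the stop, against the 30 N limit. These are readings at the end of each move call.
- **Plungers:** the last depth check put the three pressed caps at 0.060–0.061 m. The small bin's cap read 0.075–0.076 m, about the same as the others read when up. The depth readings run 1–2 mm low.
- **Bystanders:** mug and carton show no shift between the first and last pictures. The tape comparison gave a 0.7 pixel shift (about 1–2 mm), most likely from the arm's shadow; the arm stayed well above it.
- **Arm at the end:** stopped at z = 0.246 m above the wide bin's plunger, reading under 1 N and touching nothing.
- **Disagreements:** the arm dipped and drifted 4–6 mm at the end of the fast descents, so I let it settle and corrected before each press. The cameras agreed on cap positions to within about 3 mm.

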